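# Chock the keeper and roll the cracked drill core up to it

### The arm

A 6-joint arm with a two-finger parallel gripper is mounted at the origin on a cart in front of the work surface, level with it; the furniture and walls round the work are solid. World frame = base frame: x ahead of the robot, y to its left, z up, the work surface at z = 0. Lengths are in m, angles in rad, forces in N, time in s.
With the tool pointing down it reaches from about 0.35 to 0.975 m from the base axis. Payload 4.9 kg.
Tool frame: the origin (TCP) lies at the very end of the fingers, on their centre line; the grasp point (between the pads) lies 19 mm behind it (pinch_z is the distance from the TCP to the grasp point, in m); z points along the fingers, y is the line along which they close (so a half turn about z gives the same grasp; the last joint's range is limited). The gripper opens to 85 mm and grips with 20 to 120 N. Pads are 22 mm wide; open, the fingers measure 114 mm over their backs; the gripper's body (76 mm by 85 mm) begins 54 mm behind the grasp point. The pads swing forward as they close: fully open they stand 13 mm farther back than shut.
Start: joints at [-0.119, 0.053, 1.613, -0, 1.476, -0.119], TCP at [0.625, 0, 0.199] pointing down, gripper open.
Joint ranges: [-3.01, 3.01], [-1.01, 2.22], [0.06, 2.58], [-1.02, 4.17], [0.09, 2.62], [-3.14, 3.14]. Speed limits (rad/s): [2.57, 2.57, 3.14, 3.14, 3.14, 3.14].

### API

Orientations are given as a unit quaternion [w, x, y, z].
In Python, from plant import * gives the robot as it stands. The module is installed in compiled form; this text tells all that it offers.
- The arm moves only by the tool play_rows, never from a script. Its arguments are lists of equal length, an entry for each row: "linear": the shift along the world's x, y, z in m, a list of three; "turn": the turn about the world's z in degrees. A call has 1 to 8 rows; each row shifts and turns the commanded pose from where the row before left it; what a row does not reach is not made up. A row lasts 1/8 s, in which the tool goes at most 62.5 mm and 10.7 degrees, less where a joint would pass 70% of its speed; a pose out of reach is approached as far as the arm can. A call is refused whole if a number of a shift passes 0.0625 or a number of a turn 10.7, either way. A call with a gripper value outside its range is refused whole. "hand" is the finger opening in m, from 0 to 0.0854, set as the call begins (left out, the last holds). The fingers move at their own pace and stop on an object; the grip force is fixed at half the most. Time passes only in rows, so rows that do not move let the fingers close. It gives the time, the measured TCP pose, the force, the opening and the grip force at its end, in the units of the state.
- state(): the state, without advancing time (a new reading comes with each control period).
- grab_frame(name): name is "scene" or "side" or "wrist"; returns the picture (400x640x3 uint8, red, green, blue); there is no depth.
- camera_info(name): a dict with "camera_matrix" (3x3 intrinsics, pixels), "origin" and "attitude" of the camera in the world; the wrist camera has in their place "mount" (4x4, takes a point from camera to tool coordinates, whose origin is the TCP and whose axes are the flange's). Camera axes: x right, y down, z forward; pixel columns grow to the right and rows downward; lengths in m; the calibration is good to about 2 mm. The wrist camera is an equidistant fisheye: a pixel r from the principal point sees the ray r / f radians off the axis. A picture is of the moment at which its call begins: read the wrist's pose just before it. camera_info takes no time and is no camera call.
- job_done(): hands the job in; it is judged then, once.
Trained networks look in the newest picture that a camera, given by its name, has taken for a name from the list of things; names that differ only in an ending like _2 or _b are one class to them, and where a whole thing is asked for, a point or a joint stands for the part that bears it (a point fixed in the world has none). Each returns a list of dicts, best first, with "p" (0 to 1); they miss things now and then, are a little off and sometimes report something else, mostly with a low value. They report only what shows in the picture. A call takes as long as a camera call.
- trace(camera, thing): "region" (400x640 bool, what is visible of it) and "location" ([column, row] in pixels, amid what is visible of it).
The state is a dict: "time": time; "joint_pos": joint angles; "joint_vel": joint speeds; "joint_efforts": joint torques, N m; "tool_pos": TCP position; "tool_rot": TCP orientation; "contact_force": force on the tool from outside, world axes, zero at the start; "ft_torque": the same for the moment, N m; "gripper_width": opening from 0.0 (shut) to 1.0 (fully open); "grasp_force": force on a finger pad.
Only numpy, scipy, OpenCV 4.12 (cv2) and the standard library are available. Lean on these libraries where they do the work, as an engineer would, in place of code of your own. Each camera call takes 0.05 s, during which the arm holds its last target. There are 200 camera calls.

### The job

Set the cracked drill core up for logging: first pick up the rubber-faced chock and slide its steel tongue flat along the bench under the keeper's clamp plate until it is fully home in the pocket. Then, without gripping or lifting the core, roll it gently along the bench under a flat hand laid on top of it until it rests squarely against the chock's sloping rubber face, and leave it lying there. Do not disturb the bottles, jars and other things standing round about.

Things in the scene. Friction and masses are not known exactly. Their poses are not given: they have to be found in the camera images.
- keeper: Fixed holder for the chock: aluminium bar 130 mm wide (y), 30 mm deep (x), with a steel clamp plate on top (23.5 mm high; screw heads to 31 mm). The plate overhangs the bar's front by 20 mm, so that there is a pocket under it, open towards -x. Origin: on the bench surface, middle of the pocket's back wall. x points into the wall, the way the chock slides in and the core rolls; z up.
- keeper_mouth (a point): Middle of the pocket's mouth, 31 mm in front of the back wall. The pocket is 78 mm wide between two guides; their ends at the mouth are round noses of 13 mm radius (the lead-in). Its roof is 15.5 mm above the bench and begins 20 mm in front of the back wall.
- chock: Loose wooden wedge block, 0.3 to 0.5 kg, 85 mm long (x), 90 mm wide (y), body 40 mm high. Origin: underside, middle of the tongue's end; home = it meets the keeper's origin, axes parallel. +x points along the steel tongue: x -35 to 0 mm, 74 mm wide, 12 mm thick. The other end is the rubber face, from x = -85 mm at the foot to -62 mm at the top, 60 degrees to the bench.
- chock_grip (a point): Middle of the wooden grip rib on top of the chock, 48.5 mm behind the tongue's end: 25 mm long (x), 22 mm wide (y), standing from 40 to 70 mm above the bench. Grip it across y.
- core: Cracked stone drill core lying on the bench, a cylinder of 88 mm diameter, 120 mm long, 0.7 to 1 kg, 8 to 13 cm short of its final place. Origin: its centre, 44 mm up. Its own y axis is the cylinder's axis; x and z turn as it rolls. It rolls easily but stays where it is left. A hand on top moves twice as far as the core rolls. It starts in line with the keeper to about 10 mm and 5 degrees.
- keeper_rest (a point): Where the core's centre lies when it rests squarely against the rubber face of a chock that is home: 110 mm in front of the pocket's back wall, 44 mm up. Driven hard against the face by the hand on top, the core climbs it a little and rolls back some mm when let go; a slow last nudge and an eased-off hand leave it resting.
- amber_jar: Bystander: jar with black cap, 52 mm diameter, 66 mm high; origin under its centre.
- glue_bottle: Bystander: white drip bottle, 37 mm diameter, 88 mm high, standing beside the keeper and chock; origin under its centre.
- jar_glass: Bystander: open glass jar, 46 mm diameter, 53 mm high; origin under its centre.
- acetone_bottle: Bystander: white bottle with red spout, 58 mm diameter, 150 mm high; origin under its centre.
- core_offcut: Bystander: short end piece of a thinner drill core standing upright beside the core, 45 mm diameter, 46 mm high; origin under its centre.
- petri_dish: Bystander: clear low dish beside the core, 60 mm diameter, 12 mm high; origin under its centre.
- specimen_box: Fixed wooden box to the right of the core's path, 150 mm wide (y) and 100 mm deep, walls 46 mm high; its lid stands open at the back and reaches 150 mm above the bench: carry things over or round it. Origin under its centre.
- magnifier_lamp: Fixed lamp to the left: its foot, 126 x 222 mm and 22 mm high, has its middle 86 mm behind (+x) and 51 mm to the right (-y) of this origin, and an arm that rises to 0.4 m from the foot's right part, leaning left.
- vial_c: Bystander: screw-cap vial, 23 mm diameter, 58 mm high, behind the specimen box; origin under its centre.

How it is judged:
By the outcome, as a careful person would: the job done as asked, in the order asked, and still so for the second after the job is handed in, with the robot touching nothing.
It also fails if it takes over 67 s, if anything falls off the work surface, if the arm or the gripper's body presses on something with over 40 N, if the wrist force passes 120 N, or if a joint passes its speed limit or range.

## Working session

There is one attempt and no reset: what is moved stays moved. The work goes in short steps, Python scripts to look and compute and a tool call to move; the robot and the scene stay as the last step left them, time stands still between calls to the robot, and variables do not carry over. Pictures are saved under pics/ and viewed, at most 10 in all, crops included, and the job is handed in when it is done.

Besides the shell and the picture viewer there is one more tool, called after "Call:" by a JSON object that holds its "api" and its "payload", one argument or row to a line. play_rows: Moves the arm, as the interface text tells. Its arguments: {"type":"object","properties":{"linear":{"type":"array","items":{"type":"array","items":{"type":"number"}}},"turn":{"type":"array","items":{"type":"number"}},"hand":{"type":"number"}},"required":["linear","turn"]}

```bash
mkdir -p pics; python3 - <<'E'
from plant import *
import cv2,numpy as np
for n in ["scene","side","wrist"]:
    im=grab_frame(n); cv2.imwrite(f"pics/a_{n}.png",im[:,:,::-1])
    print(n,camera_info(n))
    for t in ["keeper","chock","core","chock_grip"]:
        r=trace(n,t)
        for d in r[:2]:
            ys,xs=np.nonzero(d["region"]); print(t,round(d["p"],2),np.round(d["location"]),len(xs),(xs.min(),xs.max(),ys.min(),ys.max()) if len(xs) else None)
print(state())
E
```

```text
scene {'camera_matrix': array([[481.31145488,   0.        , 317.00771592],
       [  0.        , 481.31145488, 198.59857277],
       [  0.        ,   0.        ,   1.        ]]), 'origin': array([-0.2318724 ,  1.04279549,  0.99222765]), 'attitude': array([ 0.15319366, -0.29637042,  0.85226186, -0.40292182])}
keeper 0.78 [283. 183.] 512 (np.int64(262), np.int64(301), np.int64(173), np.int64(200))
chock 0.65 [279. 185.] 462 (np.int64(262), np.int64(300), np.int64(175), np.int64(199))
chock 0.61 [325. 215.] 1310 (np.int64(300), np.int64(347), np.int64(193), np.int64(234))
core 0.85 [324. 212.] 1304 (np.int64(300), np.int64(347), np.int64(193), np.int64(234))
core 0.74 [274. 247.] 407 (np.int64(266), np.int64(284), np.int64(235), np.int64(260))
chock_grip 0.68 [373. 180.] 561 (np.int64(356), np.int64(385), np.int64(167), np.int64(193))
side {'camera_matrix': array([[399.02473544,   0.        , 315.95271207],
       [  0.        , 399.02473544, 198.93707615],
       [  0.        ,   0.        ,   1.        ]]), 'origin': array([-0.03175685, -0.60449132,  0.58980315]), 'attitude': array([-
[... 1353 characters left out ...]
26873459e-02,  1.61289636e+00, -2.06196949e-05,
        1.47600847e+00, -1.19011050e-01]), 'joint_vel': array([ 1.04031344e-03,  1.11491777e-03, -1.64684690e-04, -8.62384496e-05,
       -3.87506524e-04,  8.29393111e-04]), 'joint_efforts': array([ 1.28266747e-04, -3.93604267e+01, -3.70412672e+01, -4.32298395e-05,
        2.86785480e-04, -2.96179678e-05]), 'tool_pos': array([ 6.24979770e-01, -2.83800909e-05,  1.98913606e-01]), 'tool_rot': array([ 6.53346860e-06,  7.07116195e-01,  7.07097367e-01, -7.91912228e-06]), 'contact_force': array([ 0.00631013,  0.602322  , -0.33322039]), 'ft_torque': array([ 0.01720609, -0.05920548,  0.06147393]), 'grasp_force': 0.0, 'gripper_width': 1.0037255303032522}
```

```bash
python3 - <<'E'
import cv2,numpy as np
a=cv2.imread("pics/a_scene.png")[120:320,180:440];b=cv2.imread("pics/a_side.png")[120:320,200:460]
cv2.imwrite("pics/ab.png",np.vstack([cv2.resize(a,None,fx=1.5,fy=1.5),cv2.resize(b,None,fx=1.5,fy=1.5)]))
E
```

```text
(no output)
```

View pics/ab.png

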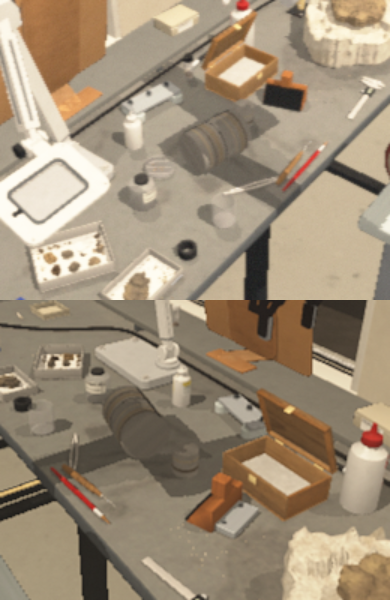

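View pics/a_wrist.png

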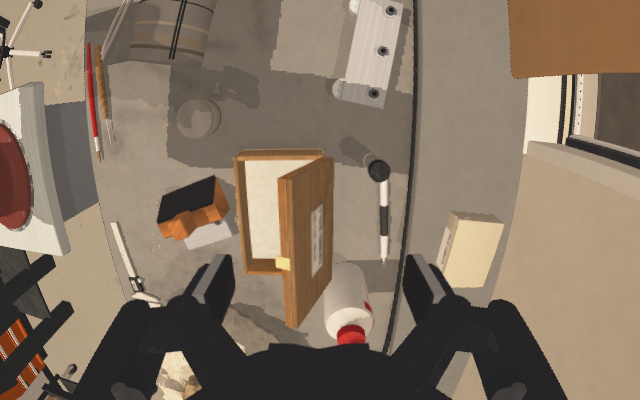

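Wrist picture: chock at (194,215), rubber face up-left with its tongue pointing right. The box is at (290,210) and the offcut at (198,117). The core is at (172,32), and the keeper at (372,51) with bolts at about (391,10), (382,50) and (373,93) and noses at about (355,5) and (339,88).

```bash
cat > h.py <<'E'
from plant import *
import cv2,numpy as np
from scipy.spatial.transform import Rotation as R
def q(a): return R.from_quat(a,scalar_first=True)
def ray(n,px,st=None):
    c=camera_info(n); K=c["camera_matrix"]; px=np.atleast_2d(px).astype(float)
    u=(px-K[:2,2])/K[0,0]
    if n=="wrist":
        r=np.linalg.norm(u,axis=1,keepdims=True)+1e-12
        d=np.c_[u/r*np.sin(r),np.cos(r)]; M=c["mount"]; T=q(st["tool_rot"])
        return T.apply(M[:3,3])+st["tool_pos"], T.apply(d@M[:3,:3].T)
    return c["origin"],q(c["attitude"]).apply(np.c_[u,np.ones(len(u))])
def onz(n,px,z,st=None):
    o,d=ray(n,px,st); return (o+d*((z-o[2])/d[:,2])[:,None])[:,:2]
def rect(m,z,st,n="wrist"):
    c=max(cv2.findContours(m.astype(np.uint8),0,1)[0],key=cv2.contourArea)[:,0]
    p=onz(n,c,z,st); return p,cv2.minAreaRect((p*1000).astype(np.float32))
E
python3 - <<'E'
from h import *
st=state(); np.set_printoptions(precision=3,suppress=True)
W=lambda px,z:print(px,onz("wrist",px,z,st).tolist().__str__()[:60])
for p,z in [((391,10),.031),((382,50),.031),((373,93),.031),((355,5),.012),((339,88),.012),((200,232),.04),((194,215),.07),((198,117),.046),((172,32),.08),((215,180),.04),((158,207),.04),((235,155),.046),((330,160),.15),((290,325),.15)]: W(p,z)
c=camera_info("scene");print(q(c["attitude"]).as_matrix()[:,2])
for n in ["side","scene"]:
  for t in ["glue_bottle","core","magnifier_lamp","acetone_bottle","jar_glass","petri_dish","amber_jar"]:
    for d in trace(n,t)[:1]: print(n,t,round(d["p"],2),onz(n,d["location"],.04)[0])
E
```

```text
(391, 10) [[0.7055450533477718, 0.1874405342540139]]
(382, 50) [[0.6949274325933918, 0.13908599268273356]]
(373, 93) [[0.6852947151298745, 0.08979734403286399]]
(355, 5) [[0.667405309078978, 0.19648798789595748]]
(339, 88) [[0.6488997091842398, 0.09493816818450192]]
(200, 232) [[0.47699408606072047, -0.07405878007181825]]
(194, 215) [[0.4858879109475105, -0.03918768611377861]]
(198, 117) [[0.4921588023882182, 0.0672542421524162]]
(172, 32) [[0.47857315860416527, 0.15942142198037546]]
(215, 180) [[0.5050864270170045, -0.00705805499646131]]
(158, 207) [[0.42189399577743947, -0.041235636889673535]]
(235, 155) [[0.5333008189008618, 0.022896944597108657]]
(330, 160) [[0.6337607407959259, 0.03740133722416331]]
(290, 325) [[0.5982250312707874, -0.11989680385760328]]
[ 0.5   -0.596 -0.628]
side glue_bottle 0.83 [0.612 0.261]
side core 0.59 [0.467 0.193]
side acetone_bottle 0.8 [ 0.685 -0.149]
side jar_glass 0.75 [0.335 0.299]
side amber_jar 0.9 [0.483 0.365]
scene glue_bottle 0.52 [0.62  0.267]
scene core 0.85 [0.467 0.178]
scene jar_glass 0.54 [0.329 0.326]
scene petri_dish 0.64 [0.51  0.302]
scene amber_jar 0.78 [0.482 0.384]
```

Call:
{"api": "play_rows", "payload": {
  "linear": [
    [-0.02,-0.006,0.005],
    [-0.02,-0.006,0.005],
    [-0.02,-0.006,0.005],
    [-0.02,-0.006,0],
    [-0.02,-0.006,0],
    [-0.02,-0.005,0],
    [-0.02,-0.005,0]
  ],
  "turn": [9,9,9,9,9,9,9]
}}

```text
time: 2.33
tool_pos: [0.4843, -0.0402, 0.214]
tool_rot: [0.0, 0.231, 0.973, -0.0]
contact_force: [0.8, -0.0, 0.7]
gripper_width: 1.001
grasp_force: 0.0
```

```bash
python3 - <<'E'
from h import *
st=state(); im=grab_frame("wrist"); cv2.imwrite("pics/b.png",im[:,:,::-1])
print(st["tool_pos"],st["joint_pos"])
for t in ["chock","chock_grip","core","keeper"]:
    for d in trace("wrist",t)[:2]:
        p,r=rect(d["region"],.04,st); print(t,round(d["p"],2),d["location"],r)
E
```

```text
[ 0.4843486  -0.04015201  0.21402231] [-2.35960329e-01 -2.98613511e-01  1.90874037e+00 -3.18749451e-05
  1.53116578e+00 -1.34071376e+00]
chock 0.57 [293.1, 155.5] ((461.0843811035156, -58.22690200805664), (89.87104797363281, 79.31260681152344), 18.590227127075195)
chock_grip 0.8 [292.5, 159.2] ((461.6363220214844, -58.40296173095703), (90.55242156982422, 80.30239868164062), 18.799068450927734)
core 0.49 [292.7, 159.9] ((461.3895263671875, -58.840171813964844), (91.50440216064453, 81.06121063232422), 18.007761001586914)
keeper 0.65 [482.8, 236.1] ((662.4991455078125, 133.2043914794922), (131.1619873046875, 68.58441925048828), 79.06487274169922)
```

View pics/b.png

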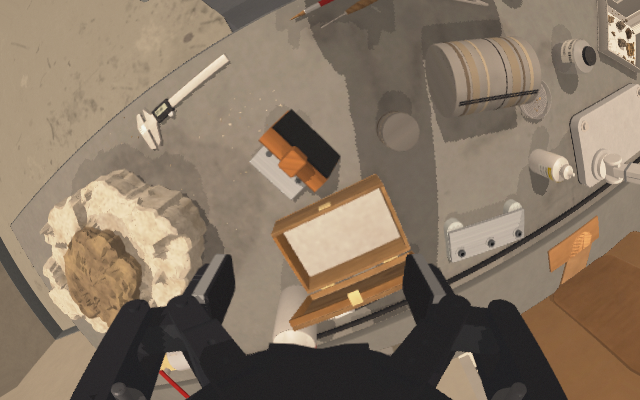

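```bash
python3 - <<'E'
import cv2
a=cv2.imread("pics/b.png")[95:215,235:355]
cv2.imwrite("pics/b1.png",cv2.resize(a,None,fx=5,fy=5,interpolation=cv2.INTER_CUBIC))
E
```

```text
(no output)
```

View pics/b1.png

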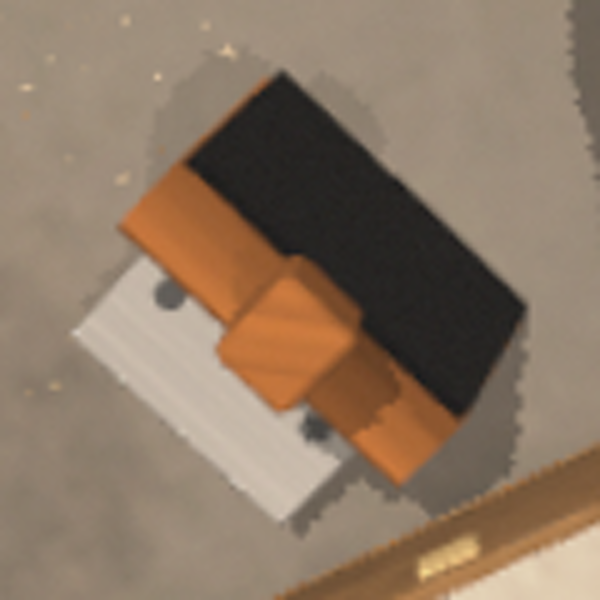

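The crop shows the tongue-end corners at (72,332) and (282,522), body-top corners at (120,228), (402,487), (188,162) and (460,415), face-foot corners at (283,70) and (525,308), and rib-top corners at (218,350) and (285,412).

```bash
cat >> h.py <<'E'
from scipy.optimize import least_squares
def fit(px,loc,st,g,n="wrist"):
    px=np.array(px,float);loc=np.array(loc,float)/1000
    P=np.array([onz(n,p,l[2],st)[0] for p,l in zip(px,loc)])
    def f(v): return ((R.from_euler("z",v[2]).apply(loc)[:,:2]+v[:2])-P).ravel()*1000
    s=least_squares(f,g,loss="soft_l1"); return s.x,f(s.x).reshape(-1,2)
E
python3 - <<'E'
from h import *
st=state(); np.set_printoptions(precision=3,suppress=True)
c=np.array([(72,332),(282,522),(120,228),(402,487),(188,162),(460,415),(283,70),(525,308),(218,350),(285,412)])/5+[235-.4,95-.4]
L=[(0,-37,12),(0,37,12),(-35,-45,40),(-35,45,40),(-62,-45,40),(-62,45,40),(-85,-45,0),(-85,45,0),(-36,-11,70),(-36,11,70)]
v,r=fit(c,L,st,[.47,-.1,-1.1]); print(v,np.degrees(v[2]));print(r)
print("grip",v[:2]-.0485*np.array([np.cos(v[2]),np.sin(v[2])]))
E
```

```text
[ 0.478 -0.103 -1.243] -71.19644901313153
[[ 0.291 -0.492]
 [ 1.39  -0.169]
 [-0.491 -0.603]
 [-0.348 -0.708]
 [-3.346  3.674]
 [ 0.464  4.705]
 [-2.088  0.26 ]
 [ 0.987  2.698]
 [-0.507 -1.579]
 [ 1.745 -0.724]]
grip [ 0.462 -0.057]
```

Call:
{"api": "play_rows", "payload": {
  "linear": [
    [-0.0044,-0.0034,-0.02],
    [-0.0044,-0.0034,-0.02],
    [-0.0044,-0.0034,-0.02],
    [-0.0044,-0.0034,-0.02],
    [-0.0047,-0.0032,-0.02],
    [0,0,-0.035],
    [0,0,-0.025],
    [0,0,-0.01]
  ],
  "turn": [-8.9,-8.9,-8.9,-8.9,-8.6,0,0,0],
  "hand": 0.05
}}

```text
time: 3.58
tool_pos: [0.462, -0.0563, 0.0421]
tool_rot: [-0.001, 0.582, 0.813, -0.0]
contact_force: [-0.1, 0.2, 0.5]
gripper_width: 0.583
grasp_force: 0.0
```

Call:
{"api": "play_rows", "payload": {
  "linear": [
    [0,0,0],
    [0,0,0],
    [0,0,0],
    [0,0,0]
  ],
  "turn": [0,0,0,0],
  "hand": 0.0
}}

```text
time: 4.08
tool_pos: [0.4633, -0.057, 0.0447]
tool_rot: [0.001, 0.582, 0.813, 0.0]
contact_force: [-0.1, -0.2, 0.0]
gripper_width: -0.001
grasp_force: 0.0
```

```bash
python3 - <<'E'
from h import *
st=state(); im=grab_frame("wrist"); cv2.imwrite("pics/c.png",im[:,:,::-1]); s=grab_frame("side")[200:300,290:410]
cv2.imwrite("pics/c2.png",np.vstack([im[:,:,::-1],cv2.resize(s[:,:,::-1],(240,200))[:, :].copy() if 0 else np.pad(cv2.resize(s[:,:,::-1],(240,200),interpolation=2),((0,0),(0,400),(0,0)))]))
E
```

```text
(no output)
```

View pics/c2.png

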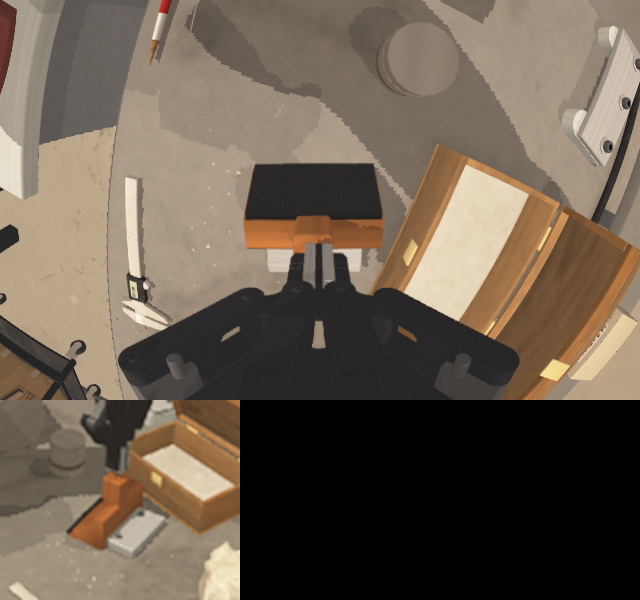

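```bash
cat >> h.py <<'E'
def proj(P,st):
    c=camera_info("wrist");K=c["camera_matrix"];M=c["mount"];P=np.atleast_2d(P)
    t=q(st["tool_rot"]).inv().apply(P-st["tool_pos"]); d=(t-M[:3,3])@M[:3,:3]
    th=np.arctan2(np.linalg.norm(d[:,:2],axis=1),d[:,2]); return K[:2,2]+K[0,0]*d[:,:2]/np.linalg.norm(d[:,:2],axis=1,keepdims=True)*th[:,None]
E
python3 - <<'E'
from h import *
st=state(); np.set_printoptions(precision=3,suppress=True)
print("tcp",proj(st["tool_pos"],st))
v=[.478,-.103,-1.2426]
L=np.array([(0,-37,12),(0,37,12),(-35,-45,40),(-35,45,40),(-62,-45,40),(-62,45,40),(-85,-45,0),(-85,45,0),(-36,-11,70),(-36,11,70),(-61,-11,70),(-61,11,70)])/1000
print(np.c_[L*1000,proj(R.from_euler("z",v[2]).apply(L)+[v[0],v[1],0],st)])
c=np.array([(245,218),(382,218),(246,165),(376,164),(245,248),(383,246)])
v,r=fit(c,[(-62,-45,40),(-62,45,40),(-85,-45,0),(-85,45,0),(-35,-45,40),(-35,45,40)],st,v);print(v,np.degrees(v[2]));print(r)
print("grip",v[:2]-.0485*np.array([np.cos(v[2]),np.sin(v[2])]))
E
```

```text
tcp [[317.07  234.335]]
[[  0.    -37.     12.    269.902 271.678]
 [  0.     37.     12.    363.157 271.769]
 [-35.    -45.     40.    248.862 249.196]
 [-35.     45.     40.    383.681 249.313]
 [-62.    -45.     40.    245.295 211.546]
 [-62.     45.     40.    387.09  211.608]
 [-85.    -45.      0.    255.216 162.759]
 [-85.     45.      0.    377.682 162.746]
 [-36.    -11.     70.    296.596 273.08 ]
 [-36.     11.     70.    335.198 273.131]
 [-61.    -11.     70.    295.223 233.658]
 [-61.     11.     70.    336.305 233.691]]
[ 0.477 -0.105 -1.225] -70.2155818904151
[[-2.144  1.341]
 [-0.32   3.498]
 [ 4.59   0.618]
 [-1.288 -0.414]
 [ 1.906 -2.842]
 [ 0.139 -3.593]]
grip [ 0.461 -0.059]
```

```bash
python3 - <<'E'
from h import *
st=state(); np.set_printoptions(precision=1,suppress=True)
T=q(st["tool_rot"])
for y,z in [(.0425,-.013),(.0425,-.05),(0,0),(0,-.019),(0,-.04)]:
  for x in (-.011,.011): print((x,y,z),proj(T.apply([x,y,z])+st["tool_pos"],st))
a=cv2.imread("pics/c.png")[200:320,260:380]
cv2.imwrite("pics/c3.png",cv2.resize(a,None,fx=5,fy=5,interpolation=cv2.INTER_CUBIC)); print(st["gripper_width"],st["grasp_force"])
E
```

```text
(-0.011, 0.0425, -0.013) [[386.4 258.9]]
(0.011, 0.0425, -0.013) [[389.7 226.2]]
(-0.011, 0.0425, -0.05) [[400.  294.1]]
(0.011, 0.0425, -0.05) [[405.6 257. ]]
(-0.011, 0, 0) [[317.1 249.8]]
(0.011, 0, 0) [[317.1 218.1]]
(-0.011, 0, -0.019) [[317.  264.9]]
(0.011, 0, -0.019) [[316.9 231. ]]
(-0.011, 0, -0.04) [[316.8 285.2]]
(0.011, 0, -0.04) [[316.7 248.6]]
-0.0021252141751255684 0.0
```

View pics/c3.png

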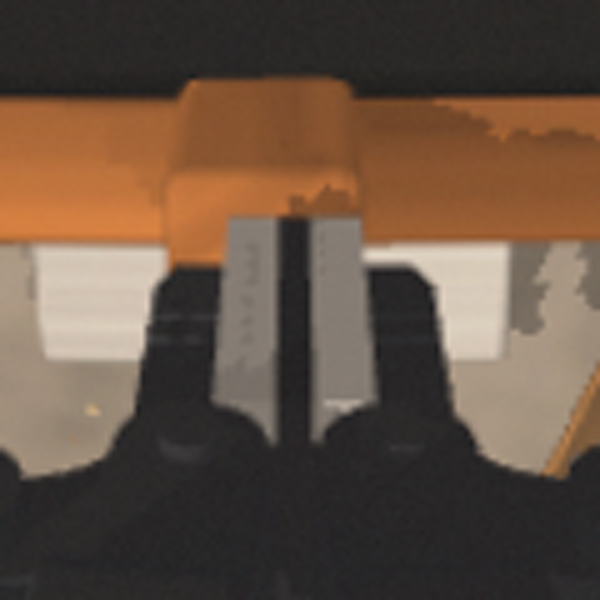

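The chock pose agrees in both pictures. The closed fingertips end at row 243, so they're just above the rib top (row 234) and about 30 mm short of where the reported TCP should be. I'll reopen and step down, watching the force.

Call:
{"api": "play_rows", "payload": {
  "linear": [
    [-0.001,0,0],
    [0,0,0],
    [0,0,-0.004],
    [0,0,-0.004],
    [0,0,0]
  ],
  "turn": [0,0,0,0,0],
  "hand": 0.05
}}

```text
time: 4.8
tool_pos: [0.4612, -0.0566, 0.0352]
tool_rot: [-0.001, 0.582, 0.813, -0.0]
contact_force: [0.4, -0.9, -0.3]
gripper_width: 0.589
grasp_force: 0.0
```

Call:
{"api": "play_rows", "payload": {
  "linear": [
    [0,0,-0.003],
    [0,0,-0.003],
    [0,0,0]
  ],
  "turn": [0,0,0]
}}

```text
time: 5.18
tool_pos: [0.4614, -0.0567, 0.0295]
tool_rot: [-0.0, 0.582, 0.813, -0.0]
contact_force: [-0.2, 0.6, 0.8]
gripper_width: 0.585
grasp_force: 0.0
```

Call:
{"api": "play_rows", "payload": {
  "linear": [
    [0,0,-0.003],
    [0,0,-0.003],
    [0,0,0]
  ],
  "turn": [0,0,0]
}}

```text
time: 5.55
tool_pos: [0.4614, -0.0567, 0.0235]
tool_rot: [-0.0, 0.582, 0.813, -0.0]
contact_force: [0.0, -0.2, -0.1]
gripper_width: 0.583
grasp_force: 0.0
```

```bash
python3 - <<'E'
from h import *
st=state(); im=grab_frame("wrist"); print(st["tool_pos"],st["contact_force"])
a=im[180:300,260:380,::-1]; s=grab_frame("side")[215:290,310:385,::-1]
cv2.imwrite("pics/d.png",np.hstack([cv2.resize(a,(400,400),interpolation=2),cv2.resize(s,(400,400),interpolation=2)]))
E
```

```text
[ 0.46137948 -0.05669613  0.02351361] [ 0.04376222 -0.2203144  -0.10212144]
```

View pics/d.png

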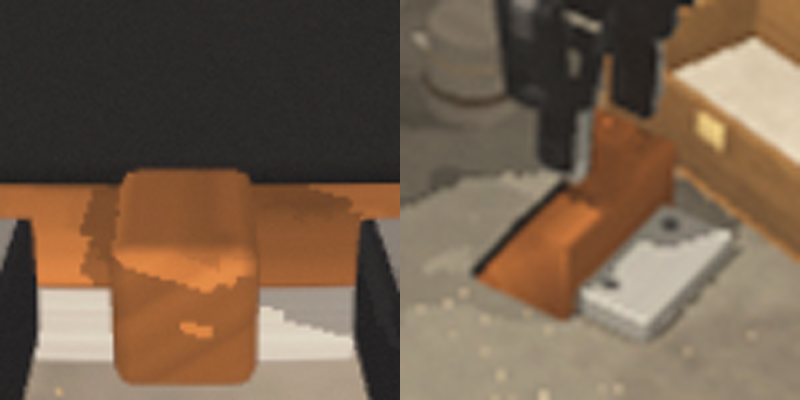

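The fingers now straddle the rib, with their tips just above the body top. Closing.

Call:
{"api": "play_rows", "payload": {
  "linear": [
    [0,0,0],
    [0,0,0],
    [0,0,0],
    [0,0,0],
    [0,0,0]
  ],
  "turn": [0,0,0,0,0],
  "hand": 0.0
}}

```text
time: 6.28
tool_pos: [0.462, -0.0568, 0.0242]
tool_rot: [0.0, 0.582, 0.813, 0.0]
contact_force: [-0.7, 1.0, 3.0]
gripper_width: 0.238
grasp_force: 61.9
```

Call:
{"api": "play_rows", "payload": {
  "linear": [
    [0,0,0.03],
    [0,0,0.055],
    [0,0.034,0.035],
    [0.01,0.034,0],
    [0.018,0.035,0],
    [0.02,0.035,0],
    [0.02,0.035,0],
    [0.02,0.035,0]
  ],
  "turn": [0,0,9.9,9.9,9.9,9.9,9.9,9.9]
}}

```text
time: 7.28
tool_pos: [0.549, 0.1522, 0.1418]
tool_rot: [-0.001, 0.1, 0.995, -0.0]
contact_force: [0.6, -0.4, -3.2]
gripper_width: 0.241
grasp_force: 61.2
```

```bash
python3 - <<'E'
from h import *
np.set_printoptions(precision=3,suppress=True)
st=state(); im=grab_frame("wrist"); cv2.imwrite("pics/e.png",im[:,:,::-1]); print(st["tool_pos"],R.as_euler(q(st["tool_rot"]),"xyz",True),st["gripper_width"],st["grasp_force"])
for t in ["keeper","core","glue_bottle","chock"]:
    for d in trace("wrist",t)[:1]: print(t,round(d["p"],2),d["location"],rect(d["region"],.0235,st)[1])
d=trace("wrist","keeper")
print(onz("scene",[(213,245),(213,245)],.4))
E
```

```text
[0.549 0.152 0.142] [-179.928   -0.164  168.539] 0.2406225293873987 61.170490980148315
keeper 0.73 [327.4, 298.1] ((694.2181396484375, 124.89913177490234), (51.66115188598633, 27.541311264038086), 78.63062286376953)
core 0.81 [343.4, 88.1] ((463.79815673828125, 196.93344116210938), (152.71678161621094, 98.1177749633789), 77.84407043457031)
glue_bottle 0.62 [437.9, 234.0] ((633.3839111328125, 271.96185302734375), (80.86052703857422, 41.5185432434082), 30.254148483276367)
chock 0.95 [317.3, 220.9] ((609.2786254882812, 142.13963317871094), (166.9039764404297, 146.12051391601562), 78.21648406982422)
[[0.303 0.694]
 [0.303 0.694]]
```

View pics/e.png

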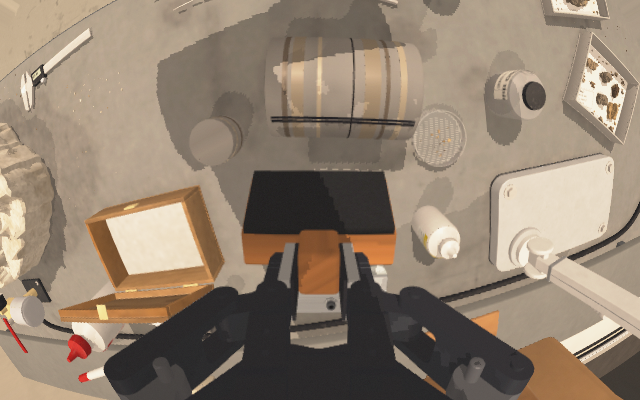

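The chock is held straight, with the core top at (345,88), glue bottle at (437,234), a keeper bolt at (332,303) and the rest of the keeper hidden. I'll refine the keeper from the two earlier unobstructed pictures and the side view.

```bash
python3 - <<'E'
import cv2,numpy as np
a=cv2.imread("pics/a_wrist.png")[0:120,320:420]; b=cv2.imread("pics/b.png")[190:275,435:535]; s=cv2.imread("pics/a_side.png")[175:215,335:385]
A=cv2.resize(a,(400,480),interpolation=2);B=cv2.resize(b,(400,340),interpolation=2);S=cv2.resize(s,(325,260),interpolation=2)
C=np.zeros((600,800,3),np.uint8);C[:480,:400]=A;C[:340,400:]=B;C[340:600,400:725]=S
cv2.imwrite("pics/f.png",C)
E
```

```text
(no output)
```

View pics/f.png

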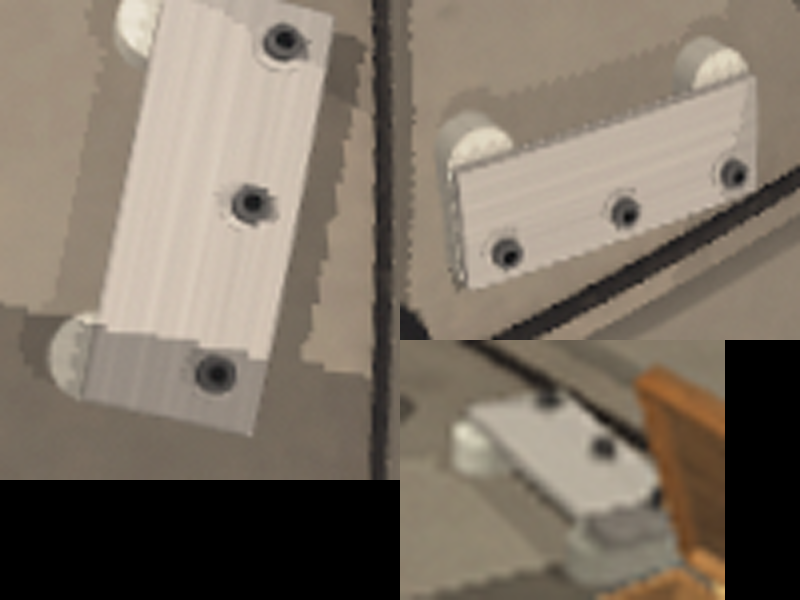

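```bash
python3 - <<'E'
from h import *
np.set_printoptions(precision=4,suppress=True)
sa=dict(tool_pos=np.array([.62498,0,.1989]),tool_rot=[0,.70711,.70710,0])
sb=dict(tool_pos=np.array([.48435,-.04015,.21402]),tool_rot=[0,.231,.973,0])
L=[(-20,-65,23.5),(30,-65,23.5),(30,65,23.5),(15,-50,31),(15,0,31),(15,50,31)]
A=np.array([(80,400),(252,436),(333,15),(215,374),(252,204),(285,42)])/4+[319.6,-.4]
B=np.array([(55,172),(68,290),(355,190),(108,253),(225,212),(335,174)])/4+[434.6,189.6]
LB=L+[(-20,65,23.5)];B=np.vstack([B,np.array([355,75])/4+[434.6,189.6]])
va,ra=fit(A,L,sa,[.68,.14,-.2]);vb,rb=fit(B,LB,sb,[.68,.14,-.2])
for v,r in ((va,ra),(vb,rb)): print(v,np.degrees(v[2]));print(r.round(1).tolist())
# chock now: fitted grip-time offset relative to tool
v=.5*(va+vb); ct,s=np.cos(v[2]),np.sin(v[2])
for d in (.100,.0485): print("grip target",v[:2]-d*np.array([ct,s]))
st=state(); e=q(st["tool_rot"]).as_matrix()[:,1]; print("tool y heading",np.degrees(np.arctan2(e[1],e[0])))
# chock in hand from pic e: body front-top and foot corners
zb=st["tool_pos"][2]-.0242
c=[(245,234),(396,235),(252,171),(389,173),(245,263),(395,263)]
Lc=np.array([(-62,-45,40),(-62,45,40),(-85,-45,0),(-85,45,0),(-35,-45,40),(-35,45,40)],float)
def f(w):
    P=R.from_euler("z",w[2]).apply(Lc/1000)+[w[0],w[1],zb]; return (proj(P,st)-c).ravel()
w=least_squares(f,[.6,.14,-.2],loss="soft_l1"); print("chock",w.x,np.degrees(w.x[2]),w.fun.round(1))
print("expected grip",w.x[:2]-.0485*np.array([np.cos(w.x[2]),np.sin(w.x[2])]),st["tool_pos"])
E
```

```text
[ 0.6823  0.1398 -0.1882] -10.78366959506375
[[-0.1, -0.1], [-0.1, -0.5], [0.8, 0.0], [0.3, -0.2], [-0.2, 0.2], [-0.6, 0.5]]
[ 0.6802  0.1412 -0.194 ] -11.113703105515002
[[-0.2, -0.2], [-0.6, -1.0], [-0.4, 0.1], [0.3, -0.2], [1.2, 0.5], [0.5, 0.2], [-0.4, 0.5]]
grip target [0.5831 0.1595]
grip target [0.6336 0.1497]
tool y heading 78.13002131501474
chock [ 0.6002  0.1422 -0.2202] -12.616477576575402 [-2.4 -7.7  2.4 -6.7  2.1  0.2 -1.5  0.   1.4  3.6 -1.8  5.3]
expected grip [0.5529 0.1528] [0.5486 0.1505 0.1426]
```

Call:
{"api": "play_rows", "payload": {
  "linear": [
    [0.0165,0.004,-0.01],
    [0.0168,0.0043,-0.03],
    [0,0,-0.03],
    [0,0,-0.025],
    [0,0,-0.015],
    [0,0,-0.005],
    [0,0,0]
  ],
  "turn": [0.5,0.4,0,0,0,0,0]
}}

```text
time: 8.45
tool_pos: [0.5834, 0.1593, 0.0295]
tool_rot: [0.0, 0.095, 0.995, 0.0]
contact_force: [0.2, 1.3, -2.8]
gripper_width: 0.239
grasp_force: 61.2
```

```bash
python3 - <<'E'
from h import *
np.set_printoptions(precision=4,suppress=True)
st=state(); print(st["tool_pos"],st["contact_force"],q(st["tool_rot"]).as_matrix()[:,1]); im=grab_frame("wrist"); cv2.imwrite("pics/g.png",im[:,:,::-1])
d=trace("wrist","core")
for x in d[:1]:
    p,r=rect(x["region"],.044,st); print(x["p"],r)
    k=R.from_euler("z",.191).apply(np.c_[p-[.6812,.1405],p[:,0]*0])[:,:2]*1000; print("keeper frame min/max",k.min(0),k.max(0))
E
```

```text
[0.5834 0.1593 0.0295] [ 0.2217  1.2759 -2.8014] [0.1896 0.9819 0.0003]
0.6 ((478.0162048339844, 192.43174743652344), (163.87550354003906, 66.52882385253906), 80.5270004272461)
keeper frame min/max [-244.7038  -70.3211] [-177.3382   93.4719]
```

Call:
{"api": "play_rows", "payload": {
  "linear": [
    [0,0,-0.003],
    [0,0,-0.0025],
    [0,0,0],
    [0.006,-0.0012,0],
    [0.006,-0.0012,0],
    [0.006,-0.0012,0],
    [0,0,0]
  ],
  "turn": [0,0,0,0,0,0,0]
}}

```text
time: 9.43
tool_pos: [0.6027, 0.1559, 0.0243]
tool_rot: [0.001, 0.095, 0.995, 0.0]
contact_force: [-0.1, 1.2, 3.4]
gripper_width: 0.241
grasp_force: 62.1
```

Call:
{"api": "play_rows", "payload": {
  "linear": [
    [0.004,-0.0008,0],
    [0.004,-0.0008,0],
    [0.004,-0.0008,0],
    [0,0,0]
  ],
  "turn": [0,0,0,0]
}}

```text
time: 9.93
tool_pos: [0.6137, 0.1537, 0.0243]
tool_rot: [0.0, 0.095, 0.995, 0.0]
contact_force: [-3.6, 0.5, 5.4]
gripper_width: 0.239
grasp_force: 62.5
```

Call:
{"api": "play_rows", "payload": {
  "linear": [
    [0.005,-0.001,0],
    [0.005,-0.001,0],
    [0.004,-0.0008,0],
    [0,0,0]
  ],
  "turn": [0,0,0,0]
}}

```text
time: 10.42
tool_pos: [0.6277, 0.1509, 0.0243]
tool_rot: [0.0, 0.095, 0.995, 0.0]
contact_force: [-2.2, 0.9, 5.5]
gripper_width: 0.236
grasp_force: 62.5
```

Call:
{"api": "play_rows", "payload": {
  "linear": [
    [0.003,-0.0006,0],
    [0.002,-0.0004,0],
    [0,0,0]
  ],
  "turn": [0,0,0]
}}

```text
time: 10.8
tool_pos: [0.6306, 0.1502, 0.0244]
tool_rot: [-0.002, 0.095, 0.995, 0.0]
contact_force: [-10.5, 1.7, 10.9]
gripper_width: 0.241
grasp_force: 63.1
```

Call:
{"api": "play_rows", "payload": {
  "linear": [
    [0.002,-0.0004,0],
    [0.001,-0.0002,0],
    [0,0,0]
  ],
  "turn": [0,0,0]
}}

```text
time: 11.18
tool_pos: [0.6308, 0.1501, 0.0247]
tool_rot: [-0.006, 0.095, 0.996, -0.0]
contact_force: [-20.7, 1.2, 19.0]
gripper_width: 0.242
grasp_force: 64.1
```

Call:
{"api": "play_rows", "payload": {
  "linear": [
    [-0.0025,0.0005,0],
    [0,0,0]
  ],
  "turn": [0,0]
}}

```text
time: 11.42
tool_pos: [0.6306, 0.1502, 0.0244]
tool_rot: [-0.002, 0.095, 0.996, -0.0]
contact_force: [-11.1, 1.2, 12.5]
gripper_width: 0.24
grasp_force: 63.2
```

Call:
{"api": "play_rows", "payload": {
  "linear": [
    [0,0,0],
    [0,0,0],
    [0,0,0],
    [0,0,0.03],
    [0,0,0.05],
    [-0.03,0.006,0.05],
    [-0.03,0.006,0.03]
  ],
  "turn": [0,0,0,0,0,0,0],
  "hand": 0.06
}}

```text
time: 12.3
tool_pos: [0.5734, 0.1617, 0.1867]
tool_rot: [0.002, 0.095, 0.995, 0.001]
contact_force: [0.4, 0.5, -0.6]
gripper_width: 0.701
grasp_force: 0.0
```

```bash
python3 - <<'E'
from h import *
np.set_printoptions(precision=4,suppress=True)
st=state(); im=grab_frame("wrist"); cv2.imwrite("pics/h.png",im[:,:,::-1]); print(repr(st["tool_pos"]),repr(st["tool_rot"]))
d=trace("wrist","core")
for x in d[:1]:
    p,r=rect(x["region"],.044,st); print(x["p"],x["location"],r)
cr=im[:,:,::-1]
print(proj([[.6812,.1405,.0235],[.47,.185,.06]],st))
p=proj([[.6812,.1405,.0235]],st)[0].astype(int)
a=cr[max(0,p[1]-120):p[1]+60, p[0]-100:p[0]+100]; print("offset",p[0]-100,max(0,p[1]-120),a.shape)
cv2.imwrite("pics/h1.png",cv2.resize(a,None,fx=3.3333,fy=3.3333,interpolation=2))
E
```

```text
array([0.5734, 0.1617, 0.1867]) array([0.0022, 0.0953, 0.9954, 0.0005])
0.74 [325.8, 65.1] ((463.8342590332031, 192.61367797851562), (138.8102264404297, 90.57386779785156), 77.34786987304688)
[[316.318  256.353 ]
 [319.6708  72.338 ]]
offset 216 136 (180, 200, 3)
```

View pics/h1.png

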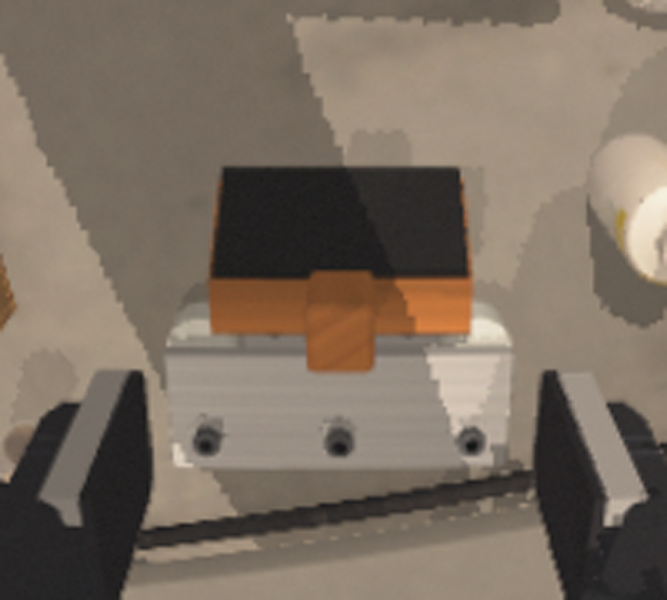

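```bash
python3 - <<'E'
from h import *
np.set_printoptions(precision=4,suppress=True)
st=state(); f_=lambda c:np.array(c)/3.3333+[215.65,135.65]
def pf(px,L,g):
    L=np.array(L)/1000
    f=lambda w:(proj(R.from_euler("z",w[2]).apply(L)+[w[0],w[1],0],st)-px).ravel()
    s=least_squares(f,g,loss="soft_l1"); return s.x,s.fun.round(1)
K,rk=pf(f_([(167,349),(513,346),(175,467),(505,467),(207,440),(339,440),(471,440)]),[(-20,-65,23.5),(-20,65,23.5),(30,-65,23.5),(30,65,23.5),(15,-50,31),(15,0,31),(15,50,31)],[.68,.14,-.19])
C,rc=pf(f_([(212,331),(471,332),(220,168),(460,168),(307,371),(373,371)]),[(-35,-45,40),(-35,45,40),(-85,-45,0),(-85,45,0),(-36,-11,70),(-36,11,70)],[.68,.14,-.19])
print(K,rk,C,rc); d=R.from_euler("z",-K[2]).apply([*(C-K)[:2],0])*1000; print("chock in keeper mm",d,np.degrees(C[2]-K[2]))
# core: fit silhouette
d=trace("wrist","core")[0]["region"]; ys,xs=np.nonzero(d); print(xs.min(),xs.max(),ys.min(),ys.max(),d.sum())
from scipy.spatial import ConvexHull
a=np.linspace(0,2*np.pi,60); cyl=np.array([(.044*np.cos(t),y,.044*np.sin(t)) for t in a for y in (-.06,.06)])
def mask(w):
    px=proj(R.from_euler("z",w[2]).apply(cyl)+[w[0],w[1],.044],st); m=np.zeros((400,640),np.uint8)
    cv2.fillConvexPoly(m,cv2.convexHull(np.round(px*16).astype(np.int32)),1,shift=4); return m>0
from scipy.optimize import minimize
def cost(w): 
    m=mask([w[0]/100,w[1]/100,w[2]/20]); return 1-(m&d).sum()/(m|d).sum()
b=min((minimize(cost,[46.5,18.5,t],method="Nelder-Mead",options=dict(initial_simplex=[[46.5,18.5,t],[47.5,18.5,t],[46.5,19.5,t],[46.5,18.5,t+1.5]])) for t in (-6,-4,-2)),key=lambda r:r.fun)
w=np.array([b.x[0]/100,b.x[1]/100,b.x[2]/20]); print("core",w,np.degrees(w[2]),b.fun)
rel=R.from_euler("z",-K[2]).apply([*(w-K)[:2],0])*1000; print("core in keeper",rel,np.degrees(w[2]-K[2]))
E
```

```text
[ 0.6817  0.1432 -0.1854] [-0.7  0.2  0.3  0.8 -0.2 -1.4  0.  -1.7  0.2  0.3  0.2  0.5  0.2  0. ] [ 0.682   0.1436 -0.1888] [-0.   0.8 -0.6  0.4 -0.4 -1.3  0.7 -1.3 -0.2  0.3  0.6  0.3]
chock in keeper mm [0.2174 0.4522 0.    ] -0.19095035904700172
258 394 23 112 11248
core [ 0.4634  0.1925 -0.2126] -12.183640608430851 0.01889777621517097
core in keeper [-223.6428    8.2077    0.    ] -1.5592472258904102
```

The chock is home, within 0.5 mm and 0.2°. The core needs to roll about 114 mm, so I'll do it in short strokes. First I bring the fingers, spread along the core axis, over its top.

Call:
{"api": "play_rows", "payload": {
  "linear": [
    [-0.039,0.01,0],
    [-0.039,0.01,-0.03],
    [-0.04,0.01,-0.03],
    [0,0,-0.025],
    [0,0,-0.01],
    [0,0,-0.005],
    [0,0,-0.003],
    [0,0,0]
  ],
  "turn": [0,0,0,0,0,0,0,0],
  "hand": 0.05
}}

```text
time: 13.45
tool_pos: [0.4553, 0.1916, 0.081]
tool_rot: [0.0, 0.095, 0.995, 0.0]
contact_force: [0.4, -0.4, -0.4]
gripper_width: 0.587
grasp_force: 0.0
```

Call:
{"api": "play_rows", "payload": {
  "linear": [
    [0,0,-0.004],
    [0,0,-0.004],
    [0,0,-0.003],
    [0,0,0]
  ],
  "turn": [0,0,0,0]
}}

```text
time: 13.95
tool_pos: [0.4541, 0.1915, 0.069]
tool_rot: [-0.0, 0.095, 0.995, -0.0]
contact_force: [0.9, 0.6, -0.7]
gripper_width: 0.585
grasp_force: 0.0
```

Call:
{"api": "play_rows", "payload": {
  "linear": [
    [0,0,-0.002],
    [0,0,-0.002],
    [0,0,0]
  ],
  "turn": [0,0,0]
}}

```text
time: 14.32
tool_pos: [0.4543, 0.1916, 0.0652]
tool_rot: [-0.0, 0.095, 0.995, -0.0]
contact_force: [-0.6, 0.6, 0.3]
gripper_width: 0.587
grasp_force: 0.0
```

Call:
{"api": "play_rows", "payload": {
  "linear": [
    [0,0,-0.002],
    [0,0,-0.002],
    [0,0,0]
  ],
  "turn": [0,0,0]
}}

```text
time: 14.7
tool_pos: [0.4543, 0.1916, 0.0611]
tool_rot: [-0.0, 0.095, 0.995, -0.0]
contact_force: [0.5, 0.7, 0.3]
gripper_width: 0.581
grasp_force: 0.0
```

Call:
{"api": "play_rows", "payload": {
  "linear": [
    [0,0,-0.001],
    [0,0,-0.001],
    [0,0,0]
  ],
  "turn": [0,0,0]
}}

```text
time: 15.08
tool_pos: [0.4544, 0.1916, 0.0593]
tool_rot: [-0.0, 0.095, 0.995, -0.0]
contact_force: [0.6, 1.2, -0.4]
gripper_width: 0.585
grasp_force: 0.0
```

Call:
{"api": "play_rows", "payload": {
  "linear": [
    [0,0,-0.002],
    [0,0,-0.002],
    [0,0,0]
  ],
  "turn": [0,0,0]
}}

```text
time: 15.45
tool_pos: [0.4542, 0.1915, 0.0551]
tool_rot: [-0.0, 0.095, 0.995, -0.0]
contact_force: [0.3, -0.7, 0.4]
gripper_width: 0.587
grasp_force: 0.0
```

Call:
{"api": "play_rows", "payload": {
  "linear": [
    [0,0,-0.001],
    [0,0,-0.001],
    [0,0,0]
  ],
  "turn": [0,0,0]
}}

```text
time: 15.82
tool_pos: [0.4544, 0.1916, 0.0533]
tool_rot: [-0.0, 0.095, 0.995, -0.0]
contact_force: [-0.9, 0.9, 0.6]
gripper_width: 0.585
grasp_force: 0.0
```

Call:
{"api": "play_rows", "payload": {
  "linear": [
    [0,0,-0.001],
    [0,0,-0.001],
    [0,0,0]
  ],
  "turn": [0,0,0]
}}

```text
time: 16.2
tool_pos: [0.4554, 0.1915, 0.0524]
tool_rot: [0.001, 0.095, 0.995, -0.0]
contact_force: [-1.1, -0.9, 4.7]
gripper_width: 0.585
grasp_force: 2.5
```

Call:
{"api": "play_rows", "payload": {
  "linear": [
    [0.003,-0.0006,0],
    [0.006,-0.0012,0],
    [0.006,-0.0012,0],
    [0.006,-0.0012,0],
    [0.005,-0.001,0],
    [0.002,-0.0004,0],
    [0,0,0]
  ],
  "turn": [0,0,0,0,0,0,0]
}}

```text
time: 17.08
tool_pos: [0.4835, 0.1853, 0.0525]
tool_rot: [0.001, 0.095, 0.995, -0.001]
contact_force: [-0.7, -3.2, 6.0]
gripper_width: 0.586
grasp_force: 3.1
```

```bash
cat >> h.py <<'E'
from scipy.optimize import minimize
def core(g,n="wrist",Z=.044):
    st=state(); grab_frame(n); dd=trace(n,"core"); 
    if not dd: print("no core"); return
    KX=np.array([.6817,.1432,-.1871])
    a=np.linspace(0,2*np.pi,60); cyl=np.array([(.044*np.cos(t),y,.044*np.sin(t)) for t in a for y in (-.06,.06)])
    def mask(w):
        px=proj(R.from_euler("z",w[2]).apply(cyl)+[w[0],w[1],Z],st); m=np.zeros((400,640),np.uint8)
        cv2.fillConvexPoly(m,cv2.convexHull(np.round(px*16).astype(np.int32)),1,shift=4); return m>0
    for x in dd[:2]:
        d=x["region"]
        def cost(w): m=mask([w[0]/100,w[1]/100,w[2]/20]); return 1-(m&d).sum()/(m|d).sum()
        g0=np.array([g[0]*100,g[1]*100,-4]); b=minimize(cost,g0,method="Nelder-Mead",options=dict(initial_simplex=g0+np.array([[0,0,-1],[1,0,0],[0,1,0],[0,0,1.5]])))
        w=b.x/[100,100,20]; rel=R.from_euler("z",-KX[2]).apply([*(w-KX)[:2],0])*1000
        print("p %.2f iou-loss %.3f"%(x["p"],b.fun),"core",w.round(4),"in keeper mm",rel[:2].round(1),"yaw",np.degrees(w[2]-KX[2]).round(2))
E
python3 - <<'E'
from h import *
s=state();print(s["tool_pos"],s["contact_force"]); core([.475,.19])
E
```

```text
[0.48352784 0.18534998 0.05249337] [-0.72550645 -3.20580154  6.02254524]
p 0.76 iou-loss 0.114 core [ 0.4785  0.1887 -0.2211] in keeper mm [-208.1    6.9] yaw -1.95
p 0.25 iou-loss 1.000 core [ 0.475  0.19  -0.25 ] in keeper mm [-211.8    7.5] yaw -3.6
```

Call:
{"api": "play_rows", "payload": {
  "linear": [
    [0,0,0.006],
    [-0.0142,0.0028,0],
    [0,0,-0.006],
    [0.0056,-0.0011,0],
    [0.0075,-0.0015,0],
    [0.0085,-0.0016,0],
    [0.0085,-0.0016,0],
    [0.0072,-0.0014,0]
  ],
  "turn": [0,-1,0,0.2,0.2,0.2,0.2,0.2]
}}

```text
time: 18.18
tool_pos: [0.5066, 0.1809, 0.0524]
tool_rot: [0.001, 0.095, 0.995, -0.001]
contact_force: [-1.2, -3.6, 6.0]
gripper_width: 0.584
grasp_force: 3.2
```

Call:
{"api": "play_rows", "payload": {
  "linear": [
    [0,0,0],
    [0,0,0.006],
    [-0.0187,0.0036,0],
    [0,0,-0.006],
    [0.008,-0.0016,0],
    [0.0105,-0.002,0],
    [0.0105,-0.002,0],
    [0.0083,-0.0016,0]
  ],
  "turn": [0,0,-1,0,0.2,0.3,0.3,0.2]
}}

```text
time: 19.18
tool_pos: [0.5258, 0.1773, 0.0523]
tool_rot: [0.001, 0.095, 0.996, -0.001]
contact_force: [0.4, -3.9, 5.9]
gripper_width: 0.587
grasp_force: 3.0
```

```bash
python3 - <<'E'
from h import *
s=state();print(s["tool_pos"],s["contact_force"]); core([.515,.18])
E
```

```text
[0.52580341 0.17727088 0.05231825] [ 0.3959716  -3.93914233  5.8956264 ]
p 0.62 iou-loss 0.091 core [ 0.516   0.1802 -0.2191] in keeper mm [-169.6    5.5] yaw -1.83
```

Call:
{"api": "play_rows", "payload": {
  "linear": [
    [0,0,0],
    [0,0,0.006],
    [-0.0187,0.0036,0],
    [0,0,-0.006],
    [0.008,-0.0016,0],
    [0.0105,-0.002,0],
    [0.0105,-0.002,0],
    [0.0083,-0.0016,0]
  ],
  "turn": [0,0,-1,0,0.3,0.3,0.3,0.3]
}}

```text
time: 20.27
tool_pos: [0.5446, 0.1737, 0.0524]
tool_rot: [0.001, 0.093, 0.996, -0.0]
contact_force: [-0.6, -2.9, 5.4]
gripper_width: 0.585
grasp_force: 2.9
```

Call:
{"api": "play_rows", "payload": {
  "linear": [
    [0,0,0],
    [0,0,0.006],
    [-0.0187,0.0036,0],
    [0,0,-0.006],
    [0.008,-0.0016,0],
    [0.0105,-0.002,0],
    [0.0105,-0.002,0],
    [0.0083,-0.0016,0]
  ],
  "turn": [0,0,-1,0,0.3,0.3,0.3,0.3]
}}

```text
time: 21.28
tool_pos: [0.5631, 0.1701, 0.0523]
tool_rot: [0.001, 0.091, 0.996, -0.0]
contact_force: [-0.2, -3.2, 5.8]
gripper_width: 0.587
grasp_force: 2.9
```

```bash
python3 - <<'E'
from h import *
s=state();print(s["tool_pos"],s["contact_force"]); core([.555,.175])
E
```

```text
[0.56311767 0.17009265 0.05234043] [-0.17150271 -3.17907864  5.77540371]
p 0.68 iou-loss 0.089 core [ 0.5529  0.1722 -0.2174] in keeper mm [-132.     4.5] yaw -1.74
```

Call:
{"api": "play_rows", "payload": {
  "linear": [
    [0,0,0],
    [0,0,0.006],
    [-0.0187,0.0036,0],
    [0,0,-0.006],
    [0.006,-0.0012,0],
    [0.008,-0.0016,0],
    [0.008,-0.0016,0],
    [0.006,-0.0012,0]
  ],
  "turn": [0,0,-1,0,0.4,0.4,0.4,0.4]
}}

```text
time: 22.38
tool_pos: [0.5725, 0.1684, 0.0525]
tool_rot: [0.001, 0.086, 0.996, -0.0]
contact_force: [-0.6, -1.6, 7.0]
gripper_width: 0.581
grasp_force: 3.3
```

Call:
{"api": "play_rows", "payload": {
  "linear": [
    [0,0,0],
    [0,0,0.006],
    [-0.014,0.0028,0],
    [0,0,-0.006],
    [0.003,-0.0006,0],
    [0.003,-0.0006,0],
    [0.003,-0.0006,0],
    [0,0,0]
  ],
  "turn": [0,0,-1,0,0.3,0.3,0.4,0]
}}

```text
time: 23.38
tool_pos: [0.5667, 0.1696, 0.0525]
tool_rot: [0.001, 0.086, 0.996, -0.0]
contact_force: [-0.9, -1.0, 5.8]
gripper_width: 0.588
grasp_force: 3.1
```

```bash
python3 - <<'E'
from h import *
s=state();print(s["tool_pos"],s["contact_force"]); core([.57,.17])
E
```

```text
[0.5666639  0.16961084 0.05246797] [-0.93513762 -1.04588516  5.76380045]
p 0.86 iou-loss 0.161 core [ 0.5723  0.1677 -0.2134] in keeper mm [-112.1    3.7] yaw -1.51
```

Call:
{"api": "play_rows", "payload": {
  "linear": [
    [0.0015,-0.0003,0],
    [0.0015,-0.0003,0],
    [0.0015,-0.0003,0],
    [0,0,0]
  ],
  "turn": [0,0,0,0]
}}

```text
time: 23.98
tool_pos: [0.5696, 0.169, 0.0525]
tool_rot: [-0.001, 0.086, 0.996, -0.0]
contact_force: [-5.9, -0.7, 8.9]
gripper_width: 0.586
grasp_force: 4.8
```

Call:
{"api": "play_rows", "payload": {
  "linear": [
    [0.0015,-0.0003,0],
    [0.0015,-0.0003,0],
    [0.0015,-0.0003,0],
    [0,0,0]
  ],
  "turn": [0.3,0.3,0.3,0]
}}

```text
time: 24.48
tool_pos: [0.5737, 0.1685, 0.0525]
tool_rot: [-0.001, 0.078, 0.997, 0.0]
contact_force: [-6.2, 0.0, 9.5]
gripper_width: 0.582
grasp_force: 5.1
```

Call:
{"api": "play_rows", "payload": {
  "linear": [
    [-0.0005,0.0001,0.0004],
    [0,0,0.0006],
    [0,0,0.0007],
    [0,0,0.001],
    [0,0,0.002],
    [0,0,0.005],
    [0,0,0.02]
  ],
  "turn": [0,0,0,0,0,0,0]
}}

```text
time: 25.35
tool_pos: [0.573, 0.1678, 0.0804]
tool_rot: [-0.002, 0.078, 0.997, -0.0]
contact_force: [1.0, 1.1, -0.1]
gripper_width: 0.586
grasp_force: 0.0
```

Call:
{"api": "play_rows", "payload": {
  "linear": [
    [0,0,0.05],
    [-0.04,0.008,0.05],
    [-0.04,0.008,0.02],
    [0,0,0],
    [0,0,0]
  ],
  "turn": [0,0,0,0,0]
}}

```text
time: 25.98
tool_pos: [0.4958, 0.1838, 0.2003]
tool_rot: [0.001, 0.078, 0.997, 0.0]
contact_force: [0.2, 0.6, -0.7]
gripper_width: 0.586
grasp_force: 0.0
```

```bash
python3 - <<'E'
from h import *
s=state();print(s["time"],s["tool_pos"],s["contact_force"]); core([.57,.17])
im=grab_frame("wrist");cv2.imwrite("pics/i.png",im[:,:,::-1])
p=proj([.60,.16,.03],s)[0]; print(p)
for t in ["chock","keeper","glue_bottle","petri_dish","core_offcut"]:
    for d in trace("wrist",t)[:1]: print(t,round(d["p"],2),d["location"],onz("wrist",d["location"],.03,s))
E
```

```text
25.975 [0.49579218 0.18380631 0.20030125] [ 0.19149852  0.60912797 -0.72348494]
p 0.98 iou-loss 0.070 core [ 0.5739  0.1678 -0.1931] in keeper mm [-110.5    4.1] yaw -0.34
[311.06281426 251.76580094]
chock 0.58 [307.3, 283.9] [[0.64806377 0.14678645]]
keeper 0.75 [312.5, 302.4] [[0.6804323  0.14843206]]
glue_bottle 0.69 [400.4, 251.1] [[0.61884264 0.27408934]]
petri_dish 0.6 [402.0, 180.5] [[0.52432274 0.28176044]]
core_offcut 0.63 [220.2, 176.2] [[0.48520745 0.06885833]]
```

```bash
python3 -c "
from plant import *
print(job_done())"
```

```text
the job is handed in; nothing more can be done
None
```

The job is handed in at about 26 s. The chock is home in the keeper (within 0.5 mm and 0.2° when measured, before the core was rolled), and the core lies against its face, about 110.5 mm from the back wall and 0.3° off square. I noticed no bystander being touched, though I didn't re-check every one at the end.

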